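Draw the turner from its slanted block and hold it level over the tiffin

ROBOT

A 6-joint arm with a two-finger parallel gripper is mounted at the origin on the work surface. World frame = base frame: x ahead of the robot, y to its left, z up, the work surface at z = 0. Lengths are in m, angles in rad, forces in N, time in s.
With the tool pointing down it reaches from about 0.275 to 0.75 m from the base axis. Payload 10.2 kg.
Tool frame: the origin (TCP) lies between the finger pads; the fingertips stand env.tips_ahead ahead of it and the grasp point (between the pads) lies 6 mm ahead of it (env.tips_ahead is the distance from the TCP to the fingertips, in m); z points along the fingers, y is the direction in which the jaws open and shut (so a half turn about z gives the same grasp; the last joint's range is limited). The gripper opens to 88 mm and grips with 3 to 60 N. Pads are 18 mm wide; open, the fingers measure 123 mm over their backs; the gripper's body (75 mm by 187 mm) begins 45 mm behind the grasp point.
Start: joints at [-1.375, 0.313, 1.498, -0, 1.331, -0.223], TCP at [0.213, -0.48, 0.264] pointing down, gripper open.
Joint ranges: [-2.94, 2.94], [-0.97, 2.17], [0.19, 2.56], [-1.23, 4.37], [0.02, 3.11], [-2.88, 2.88]. Speed limits (rad/s): [2.39, 2.39, 3.01, 3.14, 3.14, 3.14].

INTERFACE

Orientations are given as a unit quaternion [x, y, z, w].
In Python, from cell import env, vision, ticket gives the robot as it stands.
- The arm moves only by the shell command python3 -m pendant 'ROWS' [OPENING] [FORCE]. ROWS is a JSON object of lists of equal length, an entry for each row: "translation": the shift along the world's x, y, z scaled (see below), a list of three; "dr": the turn, a rotation vector about the world's x, y, z scaled (see below), a list of three. In form: {"translation": [[x, y, z], ...], "dr": [[rx, ry, rz], ...]}. A call has 1 to 5 rows; each row is the pose to reach, as a shift and turn from the pose commanded when the call began; what a row does not reach only later rows make up. The controller multiplies each number of a shift by 0.4 m and each number of a turn by 90 degrees. A row lasts 1/8 s, in which the tool goes at most 62.5 mm and 10.7 degrees, less where a joint would pass 70% of its speed; a pose out of reach is approached as far as the arm can. A call with a number of a shift or a turn outside -1 to 1 is refused whole. A call with a gripper value outside its range is refused whole. OPENING is the gripper command: -1 is fully open, 1 is shut, values between are in proportion, set as the call begins (- or left out, the last holds). The fingers move at their own pace and stop on an object; FORCE is the grip in N (left out, the last holds). Time passes only in rows, so rows that repeat a pose let the fingers close. It gives the time, the measured TCP pose, the force and the opening at its end, in the units of the state.
- env.get_state(): the state, without advancing time (a new reading comes with each control period).
- vision.snapshot(name): name is "side" or "top" or "wrist"; returns a dict with "color" (384x512x3 uint8, blue, green, red), "K" (3x3 intrinsics, pixels), "R" (3x3) and "t" (3): a world point X has camera coordinates R X + t. Camera axes: x right, y down, z forward; pixel columns grow to the right and rows downward; lengths in m; the calibration is good to about 2 mm. A picture is of the moment at which its call begins. There is no depth.
- ticket.job_done(): hands the job in, once; it reports no verdict.
The state is a dict: "clock": time; "joint_positions": joint angles; "dq": joint speeds; "tau": joint torques, N m; "ee_pos": TCP position; "tcp_rot": TCP orientation; "force": force on the tool from outside, world axes, zero at the start; "wrist_torque": the same for the moment, N m; "grip_width": opening from 0.0 (shut) to 1.0 (fully open).
Only numpy, scipy, OpenCV 4.12 (cv2) and the standard library are available. Lean on these libraries where they do the work, as an engineer would, in place of code of your own. Each camera call takes 0.05 s, during which the arm holds its last target. There are 200 camera calls.

TASK

Draw the wooden-handled slotted turner out of the slanted utensil block, turn it level with the same face up, and hold it there with the middle of its head over the middle of the open tiffin, about 5 cm above the rim, ready to serve the snacks. Finish while still holding it in the air, level and still, touching neither block nor tiffin; leave the all-steel server in its slot and everything else where it stands.

Things in the scene. Friction and masses are not known exactly. Their poses are not given: they have to be found in the camera images.
- turner: Slotted turner, 235 mm, 165 g, loose, head hidden in one of the block's two slots (either). Origin: middle of its light-wood handle (110 mm long, 20 wide along y, 16 thick along z, two rivets), which sticks out sloping 50 deg above level, end high and nearer the robot. x points along it to the head's tip, y across, z out of the face that is up now and must end up. Draws out along its -x.
- turner_head (a point): Middle of the turner's flat steel head (92 mm long, 56 wide, 4 thick, three slots), 134 mm from the turner's origin along its x, in its mid-plane. Axes as the turner. A flat neck 14 mm wide, 35 mm long joins head and handle. Centre of mass: about 90 mm from the turner's origin towards the head.
- turner_tip (a point): Tip of the turner's head, 180 mm from its origin along its x; at the start it rests on the slot's floor, 100 mm inside, so the turner is free after 100 mm of drawing.
- block: Slanted dark-wood utensil block, fixed, base 160 (x) by 190 mm (y), highest edge 138 mm up. Origin: centre of its underside; x level, from the slot mouths to its back (away from the robot), z up. Two slots at y = +52 and -52 mm, each 62 mm wide, 12 thick, 100 deep, sloping up at 50 deg towards -x; mouth centres at x = -34, z = 122 mm.
- steel_server: The other utensil, in the other slot, to be left: all steel, narrow flat handle 10 mm wide, 4 thick, ending in a ring 29 mm across; hidden head, slope and axes as the turner's. Origin on its handle, 180 mm from its tip.
- tiffin: Round two-tier steel tiffin, loose, 0.8 kg: 132 mm in diameter, 120 high, two flat side latches reaching 74 mm from the axis; upper tier open, five round brown snacks inside below the rim. Origin: centre of its underside, z up. It stands to one side and the block to the other; which is left varies.
- tiffin_rim (a point): Centre of the tiffin's open mouth, at rim height, 120 mm above the table.
- snack_box: Closed pink plastic snack box 116 x 166 x 60 mm, loose, on the table. Origin: centre of its underside. To be left alone.
- tumbler: Empty glass tumbler 72 mm in diameter, 110 mm high, standing on the table beyond the block and the tiffin. Origin: centre of its underside. To be left alone.
- lid: Hard grey silicone lid lying flat on the table in front of the robot: 140 mm in diameter, 8 mm thick, with a knob 20 mm wide up to 16 mm. Origin: centre of its underside. To be left alone.
There are look-alikes about, which are no part of the job. What is shaped like the turner but green is not meant.

How it is judged:
By the outcome, as a careful person would: the job done as asked, in the order asked, and still so for the second after the job is handed in, while the arm keeps its last pose, push and grip.
It also fails if it takes over 42 s, if anything falls off the work surface, if the arm or the gripper's body presses on something with over 40 N, if the wrist force passes 120 N, or if a joint passes its speed limit or range.

## Working session

There is one attempt and no reset: what is moved stays moved. The work goes in short steps, Python scripts to look and compute and a shell command to move; the robot and the scene stay as the last step left them, time stands still between calls to the robot, and variables do not carry over. Pictures are saved under pics/ and viewed, about 8 in all and at most 12, crops included, and the job is handed in when it is done.

```bash
mkdir -p pics; ls; python3 - <<'E'
from cell import env, vision
import cv2
print(env.tips_ahead, env.get_state())
for n in ("side","top"):
    s=vision.snapshot(n); cv2.imwrite(f"pics/{n}0.png",cv2.resize(s["color"],(800,600),interpolation=cv2.INTER_CUBIC))
    import numpy as np; np.savez(f"{n}0.npz",**s); print(n,s["K"].round(1).tolist(),(-s["R"].T@s["t"]).round(3))
E
```

```text
pics
0.025 {'clock': 0.0, 'joint_positions': array([-1.37540677e+00,  3.13460938e-01,  1.49843698e+00, -7.18600857e-06,
        1.33100706e+00, -2.23422090e-01]), 'dq': array([ 0.00025479, -0.00161729, -0.00023159,  0.0020832 , -0.00010456,
       -0.00200091]), 'tau': array([ 6.73688510e-05, -4.02208364e+01, -2.52268177e+01,  6.93813432e-02,
        3.52131156e-02, -9.49761511e-05]), 'ee_pos': array([ 0.21343801, -0.47941754,  0.26315549]), 'tcp_rot': array([ 9.78154216e-01,  2.07879532e-01,  5.70738445e-06, -6.56149472e-04]), 'force': array([ 0.36698365, -0.04138444, -0.04186541]), 'wrist_torque': array([-0.02467204, -0.05964563,  0.02392062]), 'grip_width': 0.9989215304316259}
side [[429.2, 0.0, 260.3], [0.0, 429.2, 191.9], [0.0, 0.0, 1.0]] [0.004 1.115 1.029]
top [[413.1, 0.0, 253.3], [0.0, 413.1, 185.8], [0.0, 0.0, 1.0]] [0.485 0.103 1.273]
```

View pics/side0.png

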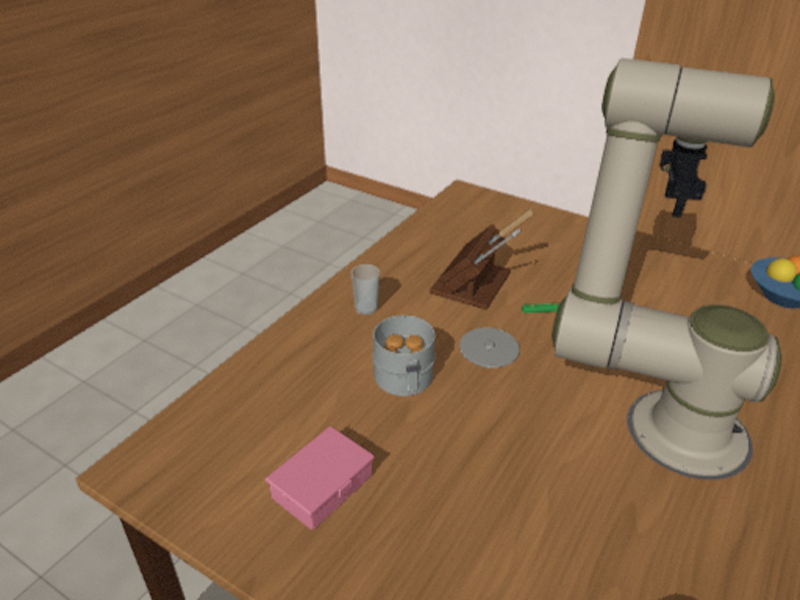

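View pics/top0.png

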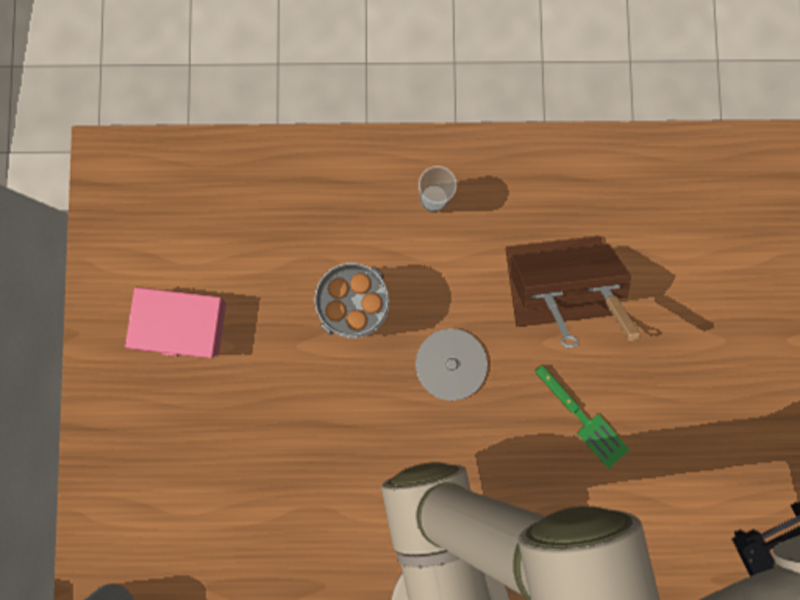

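The pictures show the turner in the right-hand (-y) slot at top (615,312)/800, the steel server in the left slot at (557,320), the tiffin at (352,301) and the green look-alike in front. I'll enlarge both views.

```bash
python3 - <<'E'
import numpy as np,cv2
t=np.load("top0.npz")["color"];s=np.load("side0.npz")["color"]
a=cv2.resize(t[145:225,315:425],None,fx=7,fy=7,interpolation=cv2.INTER_CUBIC) # 770x560
b=cv2.resize(s[125:200,270:370],None,fx=8,fy=8,interpolation=cv2.INTER_CUBIC)
cv2.imwrite("pics/topc.png",a);cv2.imwrite("pics/sidec.png",b)
E
```

```text
(no output)
```

View pics/topc.png

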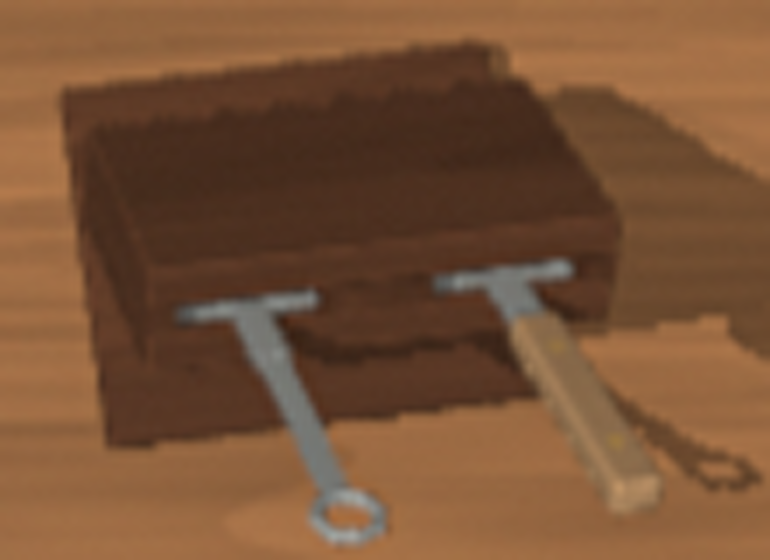

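View pics/sidec.png

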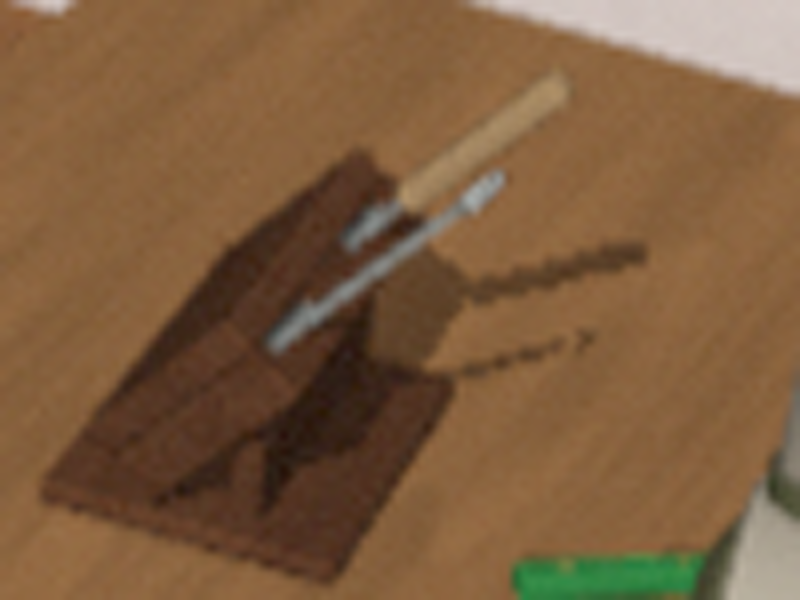

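```bash
cat > h.py <<'E'
import numpy as np,cv2
from scipy.spatial.transform import Rotation as R
from scipy.optimize import least_squares
C={n:np.load(f"{n}0.npz") for n in("top","side")}
def proj(n,X,c=None):
    c=c or C[n]; p=(c["R"]@np.asarray(X).T).T+c["t"]; q=p@c["K"].T; return q[...,:2]/q[...,2:]
def ray(n,uv,z,c=None):
    c=c or C[n]; d=c["R"].T@np.linalg.inv(c["K"])@[*uv,1]; o=-c["R"].T@c["t"]; return o+d*(z-o[2])/d[2]
d50=np.array([np.cos(np.radians(50)),0,-np.sin(np.radians(50))]);n50=np.array([np.sin(np.radians(50)),0,np.cos(np.radians(50))])
E
python3 - <<'E'
from h import *
T=lambda x,y:((x+.5)/7-.5+315,(y+.5)/7-.5+145)
S=lambda x,y:((x+.5)/8-.5+270,(y+.5)/8-.5+125)
m=np.array([-.034,-.052,.122])
obs=[("top",m-.135*d50,T(634,490)),("top",m-.025*d50+.008*n50,T(538,322)),("top",m,T(507,277)),("top",m*[1,-1,1],T(248,305)),
("top",[-.08,.095,0],T(108,445)),("side",m-.135*d50,S(560,88)),("side",m-.025*d50,S(405,195)),("side",[-.08,.095,0],S(330,583)),("side",[.08,.095,0],S(45,500)),
("side",m*[1,-1,1],S(275,345)),("side",m,S(348,242))]
def X(p,b): return R.from_euler('z',p[2]).apply(b)+[p[0],p[1],0]
f=lambda p:np.concatenate([proj(n,X(p,b))-uv for n,b,uv in obs])
r=least_squares(f,[.6,-.2,0],loss='soft_l1');print(r.x,np.degrees(r.x[2]));print(r.fun.reshape(-1,2).round(1))
p=r.x
for a in(-.135,-.08,-.025):print(a,X(p,m+a*d50).round(4))
print("tiffin",ray("top",(352/1.5625,301/1.5625),.12),"lid",ray("top",(452/1.5625,364/1.5625),.01))
print("tumbler",ray("top",(434/1.5625,200/1.5625),0))
# side-view tiffin rim check
print("side rim ctr",proj("side",ray("top",(352/1.5625,301/1.5625),.12))*1.5625)
E
```

```text
[ 0.62092474 -0.22604983  0.09120664] 5.22575535058024
[[ 0.1  0.4]
 [-0.8 -2.8]
 [ 0.2  0.9]
 [ 0.5  0.6]
 [-1.   0.3]
 [-0.5 -1.4]
 [-0.6 -0.4]
 [-0.6  0.7]
 [-1.7 -0.1]
 [ 1.9 -3.8]
 [ 2.3 -3.2]]
-0.135 [ 0.5054 -0.2888  0.2254]
-0.08 [ 0.5406 -0.2856  0.1833]
-0.025 [ 0.5758 -0.2824  0.1412]
tiffin [0.57553222 0.17318768 0.12      ] lid [ 0.45909412 -0.01388988  0.01      ]
tumbler [0.78644807 0.01483673 0.        ]
side rim ctr [405.5912969  333.02606067]
```

```bash
cat >> h.py <<'E'
yaw=.0912
def orient(pitch,yw=yaw):  # tool z = down tilted forward by pitch (deg); tool y = -block y
    z=np.array([np.sin(np.radians(pitch)),0,-np.cos(np.radians(pitch))]);y=np.array([0,-1.,0])
    return R.from_euler('z',yw)*R.from_matrix(np.c_[np.cross(y,z),y,z])
def rows(P,Q,cur=None):
    if cur is None:
        from cell import env; s=env.get_state(); cur=(s["ee_pos"],R.from_quat(s["tcp_rot"]))
    print("T",((P-cur[0])/.4).round(3),"dr",((Q*cur[1].inv()).as_rotvec()/(np.pi/2)).round(3),"tgt",P.round(4))
E
python3 - <<'E'
from h import *
from cell import env
Q=orient(-20);z=Q.as_matrix()[:,2];c=np.cos(yaw);s=np.sin(yaw)
g=np.array([.5406,-.2856,.1833])+.010*R.from_euler('z',yaw).apply(d50)
for b in(.116,.006): rows(g-b*z,Q)
E
```

```text
T [0.933 0.495 0.054] dr [-0.057  0.216 -0.206] tgt [ 0.5865 -0.2814  0.2846]
T [ 0.839  0.487 -0.205] dr [-0.057  0.216 -0.206] tgt [ 0.549  -0.2848  0.1813]
```

```bash
python3 -m pendant '{"translation":[[0.15,0.08,0.15],[0.3,0.16,0.25],[0.45,0.24,0.25],[0.6,0.32,0.2],[0.75,0.4,0.15]],"dr":[[-0.01,0.04,-0.04],[-0.02,0.08,-0.08],[-0.03,0.13,-0.12],[-0.04,0.17,-0.16],[-0.057,0.216,-0.206]]}' -0.25 60
python3 - <<'E'
from h import *
Q=orient(-20);z=Q.as_matrix()[:,2]
g=np.array([.5406,-.2856,.1833])+.010*R.from_euler('z',yaw).apply(d50)
rows(g-.116*z,Q)
E
```

```text
clock: 0.72
ee_pos: [0.4652, -0.3451, 0.3357]
tcp_rot: [0.984, 0.044, -0.174, 0.009]
force: [-0.9, -0.6, 0.4]
grip_width: 0.624
T [ 0.303  0.159 -0.128] dr [ 0.002 -0.001  0.001] tgt [ 0.5865 -0.2814  0.2846]
```

```bash
python3 -m pendant '{"translation":[[0.1,0.05,-0.04],[0.2,0.1,-0.08],[0.265,0.14,-0.11],[0.265,0.14,-0.11],[0.265,0.14,-0.11]],"dr":[[0,0,0],[0,0,0],[0,0,0],[0,0,0],[0,0,0]]}'
python3 - <<'E'
from h import *
from cell import vision,env
Q=orient(-20);z=Q.as_matrix()[:,2]
g=np.array([.5406,-.2856,.1833])+.010*R.from_euler('z',yaw).apply(d50)
rows(g-.116*z,Q)
s=vision.snapshot("wrist");np.savez("wrist1.npz",**s)
im=s["color"].copy()
rz=R.from_euler('z',yaw);o=np.array([.5406,-.2856,.1833])
for a in(-.055,.055,.08):
    p=proj("",o+rz.apply(a*d50+.008*n50),s);print(a,p,env.get_state()["joint_positions"].round(2));cv2.circle(im,tuple(int(v) for v in p.round()),2,(0,0,255),-1)
cv2.imwrite("pics/w1.png",cv2.resize(im,(800,600),interpolation=cv2.INTER_CUBIC))
E
```

```text
clock: 1.35
ee_pos: [0.569, -0.2908, 0.2917]
tcp_rot: [0.984, 0.045, -0.174, 0.009]
force: [-0.8, 0.8, 0.3]
grip_width: 0.623
T [ 0.044  0.024 -0.018] dr [ 0.001 -0.    -0.   ] tgt [ 0.5865 -0.2814  0.2846]
-0.055 [246.75314187 248.24804512] [-0.58  0.74  0.79 -0.23  1.88  0.86]
0.055 [247.66393441 115.60335937] [-0.58  0.74  0.79 -0.23  1.88  0.86]
0.08 [247.84793379  88.80632282] [-0.58  0.74  0.79 -0.23  1.88  0.86]
```

View pics/w1.png

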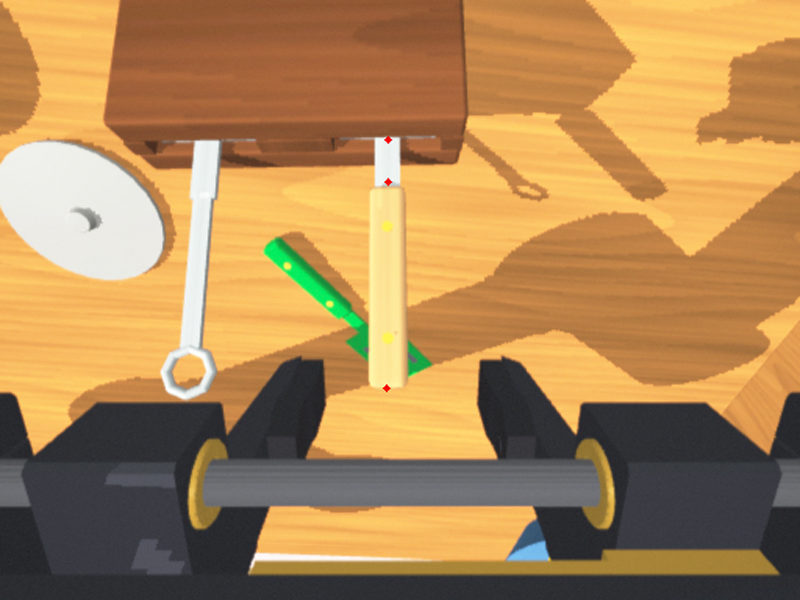

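```bash
python3 -m pendant '{"translation":[[0.04,0.024,-0.02],[0.015,0.022,-0.09],[-0.01,0.02,-0.16],[-0.03,0.018,-0.22],[-0.03,0.018,-0.22]],"dr":[[0,0,0],[0,0,0],[0,0,0],[0,0,0],[0,0,0]]}'
python3 - <<'E'
from h import *
Q=orient(-20);z=Q.as_matrix()[:,2]
g=np.array([.5406,-.2856,.1833])+.010*R.from_euler('z',yaw).apply(d50)
rows(g-.006*z,Q)
E
```

```text
clock: 2.02
ee_pos: [0.5563, -0.2836, 0.203]
tcp_rot: [0.984, 0.045, -0.175, 0.008]
force: [0.7, -0.1, -0.1]
grip_width: 0.626
T [-0.018 -0.003 -0.054] dr [-0.    -0.001  0.001] tgt [ 0.549  -0.2848  0.1813]
```

```bash
python3 -m pendant '{"translation":[[-0.009,-0.002,-0.027],[-0.018,-0.003,-0.054],[-0.018,-0.003,-0.054],[-0.018,-0.003,-0.054]],"dr":[[0,0,0],[0,0,0],[0,0,0],[0,0,0]]}'; python3 -m pendant '{"translation":[[0,0,0],[0,0,0],[0,0,0],[0,0,0],[0,0,0]],"dr":[[0,0,0],[0,0,0],[0,0,0],[0,0,0],[0,0,0]]}' 1 40
python3 -m pendant '{"translation":[[0,0,0],[0,0,0]],"dr":[[0,0,0],[0,0,0]]}' 1 55
python3 - <<'E'
from h import *
print("draw 1 unit .11m",R.from_euler('z',yaw).apply(-d50)*.112/.4)
E
```

```text
clock: 2.52
ee_pos: [0.5505, -0.2843, 0.1821]
tcp_rot: [0.984, 0.045, -0.173, 0.009]
force: [-0.6, 0.9, 0.5]
grip_width: 0.621
clock: 3.15
ee_pos: [0.5504, -0.2843, 0.1819]
tcp_rot: [0.984, 0.045, -0.174, 0.009]
force: [0.3, -0.4, 0.5]
grip_width: 0.224
clock: 3.4
ee_pos: [0.5504, -0.2843, 0.1819]
tcp_rot: [0.984, 0.045, -0.174, 0.009]
force: [-0.6, -0.3, 0.7]
grip_width: 0.22
draw 1 unit .11m [-0.17923256 -0.01639148  0.21449244]
```

Opening is 19–20 mm, so the handle is held. I'll draw along its −x in slow steps.

```bash
python3 -m pendant '{"translation":[[-0.015,-0.0014,0.018],[-0.03,-0.0027,0.036],[-0.045,-0.004,0.054],[-0.06,-0.0055,0.072]],"dr":[[0,0,0],[0,0,0],[0,0,0],[0,0,0]]}'
python3 -m pendant '{"translation":[[-0.03,-0.0027,0.036],[-0.06,-0.0055,0.072],[-0.09,-0.008,0.108],[-0.12,-0.011,0.143],[-0.14,-0.013,0.167]],"dr":[[0,0,0],[0,0,0],[0,0,0],[0,0,0],[0,0,0]]}'
python3 -m pendant '{"translation":[[0,0,0],[0,0,0]],"dr":[[0,0,0],[0,0,0]]}'
python3 - <<'E'
from h import *
from cell import vision,env
s=vision.snapshot("side");c=s["color"]
cv2.imwrite("pics/s2.png",cv2.resize(c[80:230,220:420],(800,600),interpolation=cv2.INTER_CUBIC))
E
```

```text
clock: 3.9
ee_pos: [0.5259, -0.2865, 0.2113]
tcp_rot: [0.984, 0.045, -0.174, 0.008]
force: [1.5, 0.2, -3.0]
grip_width: 0.218
clock: 4.53
ee_pos: [0.4695, -0.2918, 0.2785]
tcp_rot: [0.984, 0.045, -0.173, 0.009]
force: [0.4, -0.1, -1.7]
grip_width: 0.22
clock: 4.78
ee_pos: [0.4704, -0.2916, 0.2769]
tcp_rot: [0.984, 0.045, -0.174, 0.008]
force: [-0.1, -0.3, -2.1]
grip_width: 0.218
```

View pics/s2.png

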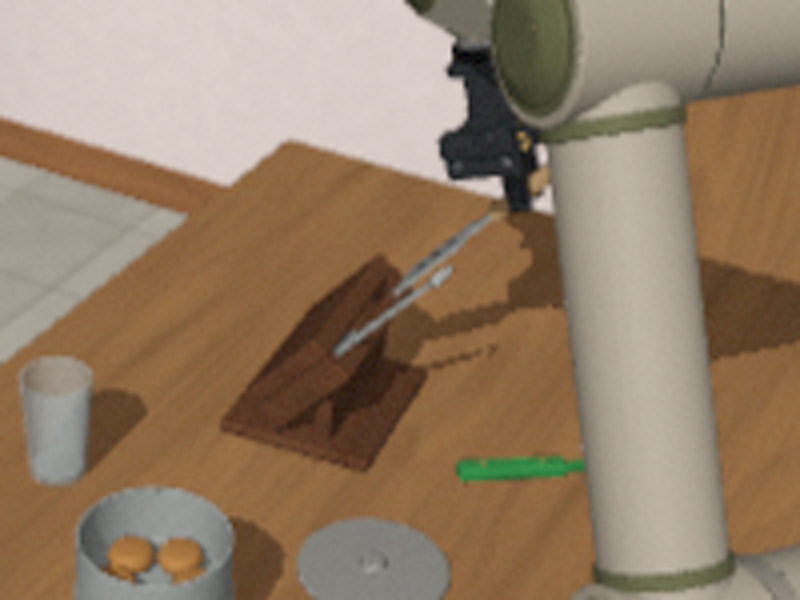

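```bash
python3 -m pendant '{"translation":[[-0.01,0,0.05],[-0.02,0,0.09],[-0.03,0,0.1],[-0.04,0,0.1],[-0.05,0,0.1]],"dr":[[0.0046,-0.05,0],[0.0091,-0.1,0],[0.0182,-0.2,0],[0.027,-0.3,0],[0.0365,-0.4,0]]}'
python3 -m pendant '{"translation":[[0,0,0],[0,0,0],[0,0,0],[0,0,0]],"dr":[[0.008,-0.09,0],[0.014,-0.153,0],[0.014,-0.153,0],[0.014,-0.153,0]]}'
python3 - <<'E'
from h import *
from cell import vision,env
st=env.get_state();Rt=R.from_quat(st["tcp_rot"])
d=orient(-20).inv().apply(R.from_euler('z',yaw).apply(d50)); n=orient(-20).inv().apply(R.from_euler('z',yaw).apply(n50))
o=st["ee_pos"]+Rt.apply([0,0,.006])-.010*Rt.apply(d)
print("x axis",Rt.apply(d).round(3),"head",o+.134*Rt.apply(d),"torque",st["wrist_torque"].round(2),st["joint_positions"].round(2))
for nm in("wrist","side","top"):
    s=vision.snapshot(nm);np.savez(nm+"3.npz",**s);print(nm)
    for a in(-.055,.055,.088,.18): print(a,proj("",o+a*Rt.apply(d)+.0*Rt.apply(n),s).round(1))
a=np.load("wrist3.npz")["color"];b=np.load("side3.npz")["color"]
p=proj("side",o+.1*Rt.apply(d)).astype(int);y0=max(0,p[1]-75);x0=p[0]-50
b=b[y0:y0+150,x0:x0+100]; print("side crop",x0,y0)
cv2.imwrite("pics/w3.png",np.hstack([cv2.resize(a,(480,360)),cv2.resize(b,(320,480),interpolation=cv2.INTER_CUBIC)[:360]]))
E
```

```text
clock: 5.45
ee_pos: [0.4504, -0.2915, 0.3173]
tcp_rot: [0.989, 0.045, 0.142, -0.006]
force: [0.6, -1.2, -2.2]
grip_width: 0.221
clock: 5.95
ee_pos: [0.4506, -0.2917, 0.3173]
tcp_rot: [0.965, 0.044, 0.257, -0.011]
force: [0.1, -1.2, -2.3]
grip_width: 0.22
x axis [ 0.996  0.091 -0.003] head [ 0.5770315  -0.28007153  0.31179254] torque [-0.01  0.57  0.02] [-0.98  0.14  1.65  0.5   1.13  0.33]
wrist
-0.055 [257.6 410.3]
0.055 [257.7 176.6]
0.088 [257.7 119.3]
0.18 [257.7 -17.7]
side
-0.055 [372.8 120.7]
0.055 [343.6 114.2]
0.088 [335.1 112.4]
0.18 [312.1 107.3]
top
-0.055 [425.3 264.8]
0.055 [418.5 217.1]
0.088 [416.5 203. ]
0.18 [411.  164.2]
side crop 282 36
```

View pics/w3.png

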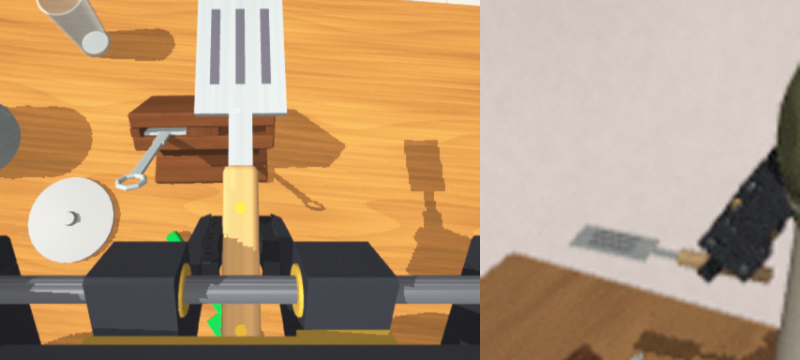

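```bash
Z='';
python3 -m pendant '{"translation":[[0,0.04,0],[0,0.12,0],[0,0.22,0],[0,0.32,0],[0,0.42,0]],"dr":[[0,0,0],[0,0,0],[0,0,0],[0,0,0],[0,0,0]]}'
python3 -m pendant '{"translation":[[0,0.1,0],[0,0.2,0],[0,0.3,0],[0,0.4,0],[0,0.5,0]],"dr":[[0,0,0],[0,0,0],[0,0,0],[0,0,0],[0,0,0]]}'
python3 -m pendant '{"translation":[[0,0.09,0],[0,0.16,0],[0,0.2,0],[0,0.21,0],[0,0.21,0]],"dr":[[0,0,0],[0,0,0],[0,0,0],[0,0,0],[0,0,0]]}'
cat >> h.py <<'E'
def head(tgt=(.5755,.1732,.170)):
    from cell import env
    st=env.get_state();Rt=R.from_quat(st["tcp_rot"])
    d=orient(-20).inv().apply(R.from_euler('z',yaw).apply(d50))
    o=st["ee_pos"]+Rt.apply([0,0,.006])-.010*Rt.apply(d);h=o+.134*Rt.apply(d)
    print("x axis",Rt.apply(d).round(3),"head",h.round(4),"T",((np.array(tgt)-h)/.4).round(3)); return o,Rt.apply(d)
E
python3 - <<'E'
from h import *
head()
E
```

```text
clock: 6.72
ee_pos: [0.45, -0.1214, 0.3175]
tcp_rot: [0.965, 0.044, 0.258, -0.011]
force: [0.2, 0.4, -1.6]
grip_width: 0.219
clock: 7.35
ee_pos: [0.4495, 0.0785, 0.3176]
tcp_rot: [0.965, 0.044, 0.258, -0.011]
force: [0.2, 0.3, -1.4]
grip_width: 0.221
clock: 7.98
ee_pos: [0.45, 0.1605, 0.3174]
tcp_rot: [0.965, 0.044, 0.258, -0.011]
force: [0.0, -0.4, -2.1]
grip_width: 0.223
x axis [ 0.996  0.091 -0.001] head [0.5765 0.1721 0.3121] T [-0.002  0.003 -0.355]
```

```bash

python3 -m pendant '{"translation":[[0,0,-0.06],[0,0,-0.12],[0,0,-0.18],[0,0,-0.23],[0,0,-0.27]],"dr":[[0,0,0],[0,0,0],[0,0,0],[0,0,0],[0,0,0]]}'
python3 -m pendant '{"translation":[[-0.001,0.001,-0.04],[-0.002,0.003,-0.07],[-0.002,0.003,-0.085],[-0.002,0.003,-0.085],[-0.002,0.003,-0.085]],"dr":[[0,0,0],[0,0,0],[0,0,0],[0,0,0],[0,0,0]]}'
python3 - <<'E'
from h import *
from cell import vision
o,d=head()
s=vision.snapshot("side");t=vision.snapshot("top")
for n,c in(("side",s),("top",t)):
    print(n,[proj("",o+a*d,c).round(1).tolist() for a in(-.055,.055,.088,.134,.18)],"rim",proj("",[.5755,.1732,.12],c))
f=lambda c,x,y:cv2.resize(c[y:y+120,x:x+80],(400,600),interpolation=cv2.INTER_CUBIC)
cv2.imwrite("pics/f.png",np.hstack([f(s["color"],225,150),f(t["color"],190,150)]))
E
```

```text
clock: 8.6
ee_pos: [0.4502, 0.1596, 0.2087]
tcp_rot: [0.965, 0.043, 0.258, -0.011]
force: [-0.4, 0.1, -1.5]
grip_width: 0.22
clock: 9.22
ee_pos: [0.4499, 0.1615, 0.1759]
tcp_rot: [0.965, 0.044, 0.259, -0.011]
force: [-0.8, -0.4, -1.5]
grip_width: 0.218
x axis [0.996 0.091 0.   ] head [0.5763 0.173  0.1708] T [-0.002  0.    -0.002]
side [[314.1, 218.5], [281.7, 208.1], [272.4, 205.1], [259.6, 201.0], [247.1, 197.0]] rim [259.58469287 213.14202705]
top [[231.1, 262.1], [227.0, 220.4], [225.8, 208.0], [224.2, 190.9], [222.5, 173.9]] rim [225.27565592 192.65153712]
```

View pics/f.png

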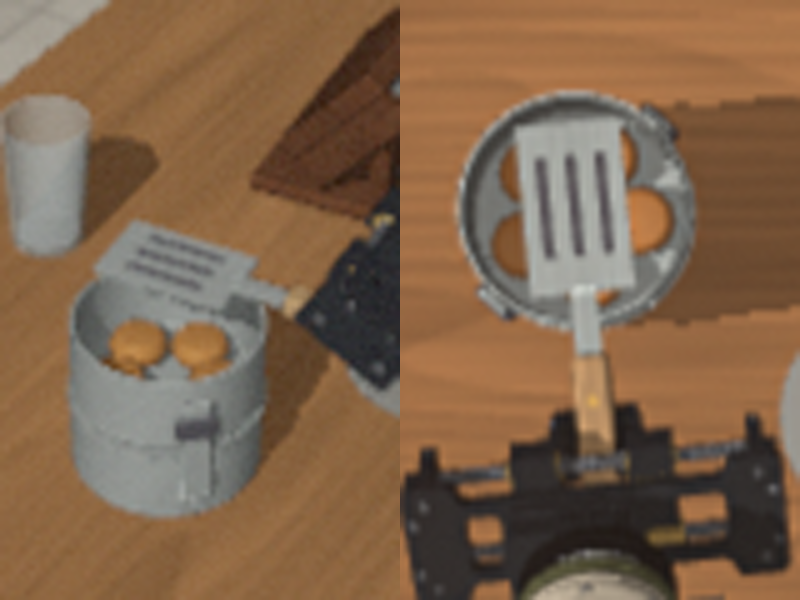

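The head sits level over the tiffin. Measured against the rim, it is off by about 3 mm sideways and 3–5 mm low. I'll make a small trim, let it settle and check once more.

```bash

python3 -m pendant '{"translation":[[0.0025,0.003,0.005],[0.005,0.006,0.009],[0.005,0.006,0.009],[0.005,0.006,0.009],[0.005,0.006,0.009]],"dr":[[0,0,0],[0,0,0],[0,0,0],[0,0,0],[0,0,0]]}'
python3 -m pendant '{"translation":[[0,0,0],[0,0,0],[0,0,0],[0,0,0],[0,0,0]],"dr":[[0,0,0],[0,0,0],[0,0,0],[0,0,0],[0,0,0]]}'
python3 - <<'E'
from h import *
from cell import vision,env
head();print(abs(env.get_state()["dq"]).max())
t=vision.snapshot("top")["color"];s=vision.snapshot("side")["color"]
f=lambda c,x,y:cv2.resize(c[y:y+120,x:x+80],(400,600),interpolation=cv2.INTER_CUBIC)
cv2.imwrite("pics/g.png",np.hstack([cv2.resize(t[120:270,150:425],(400,218)),]).copy() if 0 else np.hstack([f(s,225,150),np.vstack([f(t,190,150)[:380],cv2.resize(t[130:240,310:510],(400,220))])]))
E
```

```text
clock: 9.95
ee_pos: [0.4515, 0.1639, 0.179]
tcp_rot: [0.965, 0.044, 0.258, -0.011]
force: [0.2, -0.1, -1.9]
grip_width: 0.218
clock: 10.58
ee_pos: [0.4516, 0.1639, 0.179]
tcp_rot: [0.965, 0.044, 0.258, -0.011]
force: [0.6, -0.4, -0.5]
grip_width: 0.216
x axis [ 0.996  0.091 -0.001] head [0.5781 0.1755 0.1737] T [-0.006 -0.006 -0.009]
0.002072635685832366
```

View pics/g.png

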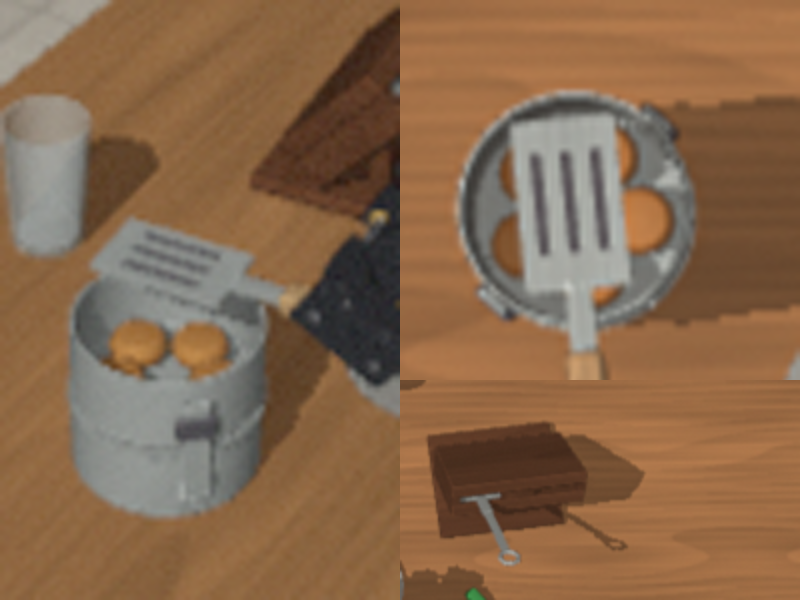

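```bash
python3 -c "
from cell import ticket; print(ticket.job_done())"
```

```text
the job is handed in; nothing more can be done
None
```

I drew the wooden-handled turner about 124 mm out of the right-hand slot, lifted it clear and turned it level with the same face up. It is now held still with its head over the open tiffin. The job was handed in at about 10.7 s on the robot's clock.

**Last checks:**
- **Level:** the turner's long axis is level to about 0.1° by the arm's reading. The side view agreed as closely as I could read it.
- **Position:** the middle of the head is at about (0.578, 0.175, 0.174), and the rim's centre is at about (0.577, 0.174, 0.12). That is within a few mm of centre.
- **Still and held:** joint speeds were about 0.002 rad/s, and the grip was steady at a 19 mm opening.
- **Clearances:** the turner touches neither block nor tiffin in the last pictures. The steel server is still in its slot, and I saw nothing else moved; the last pictures did not show the snack box.

**Disagreement:** the side camera put the turner about 3–5 mm lower than the arm's reading. I raised it about 3 mm to split the difference, so the height above the rim is about 50–54 mm.

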